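Index the sample carousel to bring the tall vial to the reader

TASK

The carousel is locked one notch away from where it is wanted. With the fingertips press in the spring plunger between the two guard cheeks, turn the table one notch so that the tall vial comes in front of the white reader, and let the plunger spring right back up so the table is locked there. Nothing is to be picked up: leave both vials standing in their sockets, and do not shift the bottle, the beaker or the spare vial on the bench.

Things in the scene. Friction and masses are not known exactly. Their poses are not given: they have to be found in the camera images.
- carousel_base: fixed base of the carousel: grey drum 208 mm across under a steel index plate 240 mm across with eight notches in its rim, every 45 degrees. Origin on the turning axis at bench level, z up. A white reader (50 mm wide, 105 mm tall) stands on its +x side, 130 to 168 mm from the axis
- table_hub (a point): on the turning axis, at the top face of the turning table (62 mm above the bench): an aluminium disc 200 mm across with eight grey sockets (35 mm across, 20 mm tall) in a ring of 70 mm radius, every 45 degrees. The point turns with the table
- station (a point): the point in front of the reader where a vial is read, fixed to the base at its local (70, 0, 62) mm: the centre of the floor of whichever socket stands there
- carousel (a joint): angle of the turning table, rad; 0 at the start, positive anticlockwise seen from above, stops at +-1.2. It locks at 0 and at +-0.785 (the neighbouring notches), with about +-0.02 of play. Unlocked it turns stiffly (about 1 N at the plunger) and stays where it is left
- plunger (a joint): how far the plunger is pressed in, m: 0 = sprung right up, 0.012 = fully in. Its tooth leaves the notch when pressed more than 0.007. The spring pushes up with about 4 N at first and 8 N fully in. If let go between notches the tooth rubs under the index plate (reads about 0.007) and springs up by itself as the next notch arrives
- plunger_top (a point): centre of the top of the plunger's round flat dark steel cap (36 mm across), 84 mm above the bench when up; moves straight down when pressed. The table carries the plunger round on a lug, 130 mm from the axis; at joint 0 it is on the base's local -x side, opposite the reader
- guard (a point): point midway between the tops of the lug's two upright aluminium guard cheeks, 104 mm above the bench, straight over the plunger. The cheeks stand before and behind the plunger in the direction of turning: 52 mm apart inside, 40 mm long radially, 6 mm thick, so a fingertip between them can push the table round, with the plunger pressed or let go
- tall_center (a point): a clear glass vial with a white cap, 26 mm across, 80 mm tall, loose in a socket of the table one place (45 degrees) to one side or the other of the station, which side varies; the point is its centre, 40 mm above its foot
- short_center (a point): a clear glass vial with a white cap, 26 mm across, 45 mm tall, in the socket on the other side of the station; the point is its centre
- spare_center (a point): a spare 60 mm vial of the same kind standing on the bench, bystander; its centre
- bottle_center (a point): amber bottle with a white cap, 68 mm across, 150 mm tall, on the bench, bystander; its centre
- beaker_center (a point): empty glass beaker 70 mm across, 85 mm tall, on the bench, bystander; its centre
Things that resemble listed ones, but are neither listed nor needed, are in the scene too. Leave any red look-alike of the part that bears tall_center alone. What is shaped like the part that bears short_center but pink is not meant.

How it is judged:
By the outcome, as a careful person would: the job done as asked, in the order asked, and still so for the second after the job is handed in, with the robot touching nothing.
It also fails if it takes over 45 s, if anything falls off the work surface, if the arm or the gripper's body presses on something with over 40 N, if the wrist force passes 120 N, or if a joint passes its speed limit or range.

ROBOT

A 6-joint arm with a two-finger parallel gripper is mounted at the origin on the work surface. World frame = base frame: x ahead of the robot, y to its left, z up, the work surface at z = 0. Lengths are in m, angles in rad, forces in N, time in s.
With the tool pointing down it reaches from about 0.35 to 0.725 m from the base axis. Payload 4.3 kg.
Tool frame: the origin (TCP) lies midway between the tips of the shut fingers; the grasp point (between the pads) lies 19 mm behind it (bot.pinch_z is the distance from the TCP to the grasp point, in m); z points along the fingers, y is the line along which they close (so a half turn about z gives the same grasp; the last joint's range is limited). The gripper opens to 85 mm and grips with 20 to 120 N. Pads are 22 mm wide; open, the fingers measure 114 mm over their backs; the gripper's body (76 mm by 85 mm) begins 54 mm behind the grasp point. The pads swing forward as they close: fully open they stand 13 mm farther back than shut.
Start: joints at [-1.325, 0.377, 0.081, 1.274, 0, 1.46], TCP at [0.2, -0.539, 0.231] pointing down, gripper open.
Joint ranges: [-2.72, 2.72], [-0.84, 1.66], [-1.02, 1.22], [-1.77, 2.12], [-1.37, 1.28], [-3.14, 3.14]. Speed limits (rad/s): [2.57, 2.57, 3.14, 3.14, 3.14, 3.14].

INTERFACE

Orientations are given as a rotation vector (axis times angle).
In Python, from bench import bot, read_camera, job gives the robot as it stands. The module is installed in compiled form; this text tells all that it offers.
- The arm moves only by the tool servo_tool, never from a script. Its argument "rows" is a list of rows, each an object with "slide": the shift along the world's x, y, z in mm, a list of three; "turn": the turn, a rotation vector about the world's x, y, z in degrees, a list of three; "jaw": the opening, from 0 (shut) to 1 (fully open). A call has 1 to 12 rows; each row is the pose to reach, as a shift and turn from the pose commanded when the call began; what a row does not reach only later rows make up. A row lasts 1/12 s, in which the tool goes at most 41.7 mm and 7.16 degrees, less where a joint would pass 70% of its speed; a pose out of reach is approached as far as the arm can. A call with a gripper value outside its range is refused whole. The fingers move at their own pace and stop on an object; "squeeze" is the grip in N (left out, the last holds). Time passes only in rows, so rows that repeat a pose let the fingers close. It gives the time, the measured TCP pose, the force, the opening and the grip force at its end, in the units of the state.
- bot.get_state(): the state, without advancing time (a new reading comes with each control period).
- read_camera(name): name is "scene" or "side" or "wrist"; returns a dict with "frame" (480x640x3 uint8, red, green, blue), "camera_matrix" (3x3 intrinsics, pixels), "world_from_camera" (4x4, takes a point from camera to world coordinates). Camera axes: x right, y down, z forward; pixel columns grow to the right and rows downward; lengths in m; the calibration is good to about 2 mm. A picture is of the moment at which its call begins. There is no depth.
- job.hand_in(): hands the job in; it is judged then, once.
The state is a dict: "t": time; "joints": joint angles; "joint_velocities": joint speeds; "joint_efforts": joint torques, N m; "tcp_pos": TCP position; "tool_rot": TCP orientation; "wrist_force": force on the tool from outside, world axes, zero at the start; "moment": the same for the moment, N m; "finger_gap": finger opening in m; "grip_force": force on a finger pad.
Only numpy, scipy, OpenCV 4.12 (cv2) and the standard library are available. Lean on these libraries where they do the work, as an engineer would, in place of code of your own. Each camera call takes 0.05 s, during which the arm holds its last target. There are 200 camera calls.

## Working session

There is one attempt and no reset: what is moved stays moved. The work goes in short steps, Python scripts to look and compute and a tool call to move; the robot and the scene stay as the last step left them, time stands still between calls to the robot, and variables do not carry over. Pictures are saved under pics/ and viewed, at most 10 in all, crops included, and the job is handed in when it is done.

Besides the shell and the picture viewer there is one more tool, called after "Call:" as a command line: name --argument value ..., lists and objects as JSON in quotes. servo_tool: Moves the arm, as the interface text tells. Its arguments: {"type":"object","properties":{"rows":{"type":"array","items":{"type":"object","properties":{"slide":{"type":"array","items":{"type":"number"}},"turn":{"type":"array","items":{"type":"number"}},"jaw":{"type":"number"}}}},"squeeze":{"type":"number"}},"required":["rows"]}

```bash
mkdir -p pics
python3 - <<'E'
from bench import bot, read_camera
import cv2, numpy as np, pickle
d={}
for n in("scene","side"):
    c=read_camera(n); d[n]=c
    cv2.imwrite(f"pics/{n}0.png",c["frame"][:,:,::-1])
    print(n,c["camera_matrix"].round(1).tolist(),c["world_from_camera"].round(3).tolist())
pickle.dump(d,open("d0.pkl","wb"))
s=bot.get_state();print(s["t"],s["tcp_pos"],s["tool_rot"],bot.pinch_z)
E
```

```text
scene [[504.6, 0.0, 319.0], [0.0, 504.6, 241.4], [0.0, 0.0, 1.0]] [[-0.859, 0.287, -0.423, 1.082], [0.511, 0.459, -0.726, 0.809], [-0.014, -0.841, -0.541, 0.687], [0.0, 0.0, 0.0, 1.0]]
side [[507.6, 0.0, 328.7], [0.0, 507.6, 245.3], [0.0, 0.0, 1.0]] [[0.899, -0.26, 0.354, 0.283], [-0.439, -0.529, 0.726, -0.692], [-0.001, -0.808, -0.589, 0.658], [0.0, 0.0, 0.0, 1.0]]
0.1 [ 0.20016193 -0.53841885  0.2304429 ] [-3.09020718e+00 -5.55614851e-01  1.73875462e-04] 0.0187
```

View pics/scene0.png

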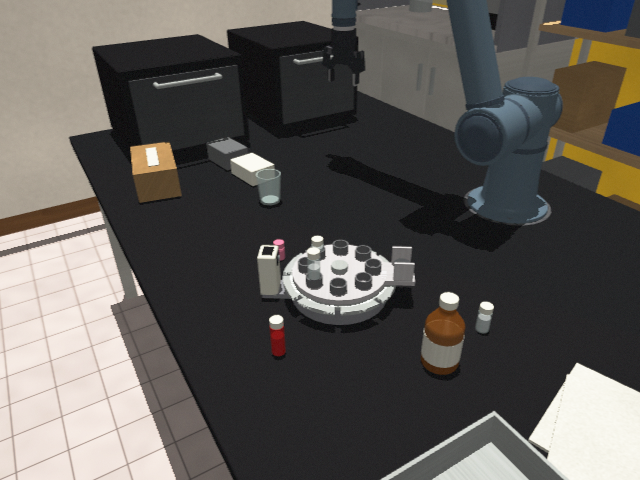

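View pics/side0.png

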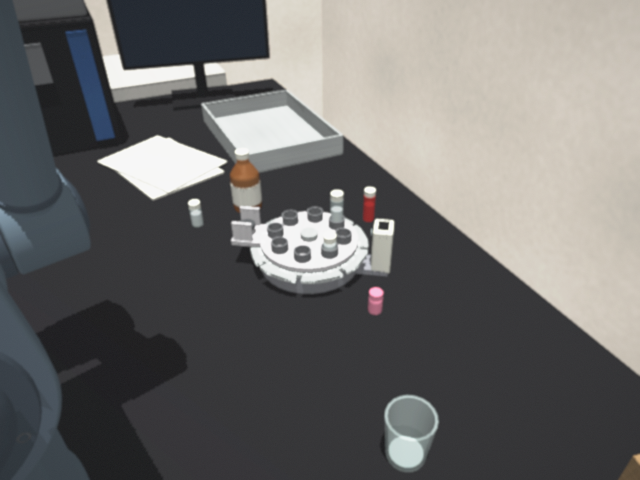

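The scene view shows the carousel hub at about (340,267) and the guard cheeks at (402,255) and (402,272). The reader is at (269,270). White-capped vials in the table are at (314,254) and (317,242). In the side view the hub is at (309,234), the cheeks at (250,216) and (242,231), the reader at (383,247), and the vials at (337,197) and (330,238).

Candidates for the tall vial:
- Socketed white-capped vial, side (337,205): fits the description.
- Red vial on the bench, side (369,203): look-alike.
- Spare, side (196,212): on the bench.

The pink one at (376,300) isn't meant either. I'll enlarge a crop to confirm.

```bash
cat > h.py <<'E'
import numpy as np
def ray(c,p):
    K=c["camera_matrix"];T=c["world_from_camera"]
    d=T[:3,:3]@np.linalg.solve(K,[p[0],p[1],1.]);return T[:3,3],d
def onz(c,p,z):
    o,d=ray(c,p);return o+d*(z-o[2])/d[2]
def tri(c1,p1,c2,p2):
    o1,d1=ray(c1,p1);o2,d2=ray(c2,p2)
    s=np.linalg.lstsq(np.c_[d1,-d2],o2-o1,rcond=None)[0]
    a,b=o1+d1*s[0],o2+d2*s[1];return (a+b)/2,np.linalg.norm(a-b)
E
python3 - <<'E'
import pickle,cv2,numpy as np
from h import *
d=pickle.load(open("d0.pkl","rb"));a,b=d["scene"],d["side"]
for n,p,q in[("hub",(340,267),(309,234)),("tallcap",(314,253),(337,194)),("shortcap",(317,241),(330,236))]:
    print(n,*tri(a,p,b,q), onz(a,p,.062),onz(b,q,.062))
A=cv2.resize(a["frame"][220:330,240:430],(760,440),interpolation=3)
B=cv2.resize(b["frame"][180:300,225:415],(760,480),interpolation=3)
cv2.imwrite("pics/ca.png",A[:,:,::-1]);cv2.imwrite("pics/cb.png",B[:,:,::-1])
E
```

```text
hub [0.61475904 0.08708906 0.06975784] 0.005745890745824825 [0.60607831 0.0789791  0.062     ] [0.62148725 0.09553521 0.062     ]
tallcap [0.68439162 0.10061633 0.13806919] 0.006091797931075746 [0.62620777 0.00406473 0.062     ] [0.74612566 0.21469396 0.062     ]
shortcap [0.62948278 0.01928806 0.10274918] 0.004746471076455138 [ 0.59561804 -0.03469768  0.062     ] [0.65709193 0.07010572 0.062     ]
```

View pics/ca.png

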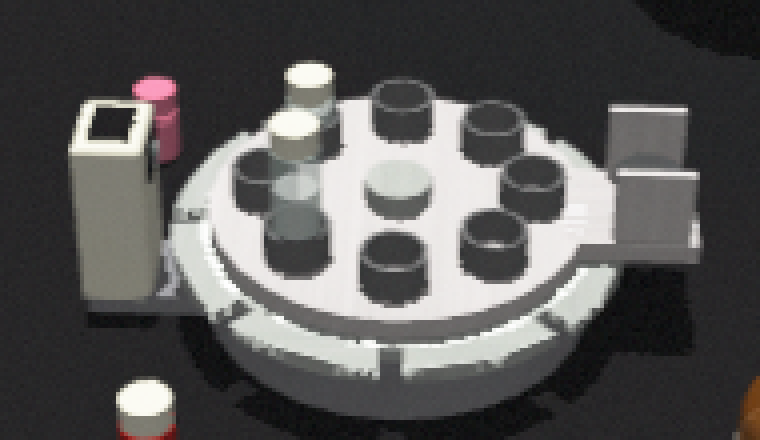

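View pics/cb.png

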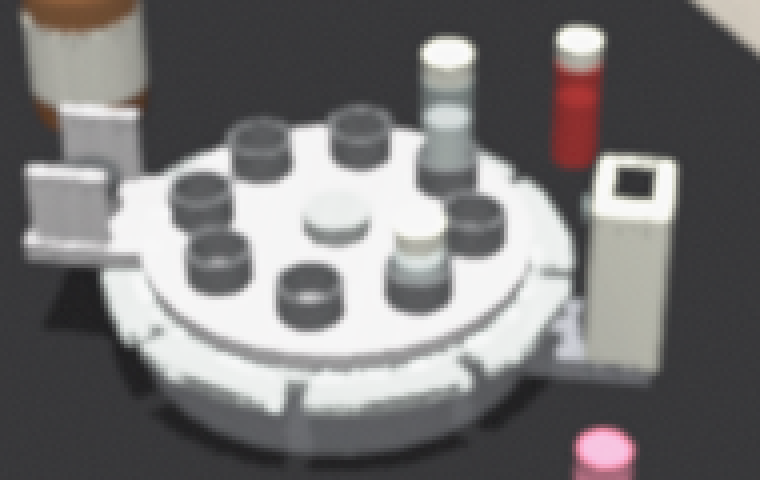

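The crops confirm it: the tall clear vial with the white cap is in a socket (scene crop (297,190), side crop (447,115)), on the +y side of the station. The short one is on the -y side. The red and pink vials stand on the bench. Next I triangulate the cheek tops, reader top and hub.

Run:
```python
import pickle
from h import *
d=pickle.load(open("d0.pkl","rb"));a,b=d["scene"],d["side"]
P=lambda x,y:(240+x/4-.4,220+y/4-.4); Q=lambda x,y:(225+x/4-.4,180+y/4-.4)
R={}
for n,p,q in[("knob",(398,177),(337,213)),("chk+y",(657,172),(102,107)),("chk-y",(648,107),(67,168)),("reader",(117,121),(634,183)),("tallcap",(294,122),(447,50)),("shortcap",(309,72),(420,215))]:
    R[n]=tri(a,P(*p),b,Q(*q));print(n,R[n][0].round(4),R[n][1].round(4))
for n,z in(("chk+y",.104),("chk-y",.104)):
    pass
g=(R["chk+y"][0]+R["chk-y"][0])/2;h=R["knob"][0]
print("guard",g,"r",np.hypot(*(g-h)[:2]),"ang",np.degrees(np.arctan2(*(h-g)[1::-1])),np.degrees(np.arctan2(*(R["reader"][0]-g)[1::-1])))
u=(R["chk+y"][0]-R["chk-y"][0]);print("cheek",np.hypot(*u[:2]),np.degrees(np.arctan2(u[1],u[0])))
for n in("tallcap","shortcap"):
    v=R[n][0]-h;print(n,np.hypot(*v[:2]),np.degrees(np.arctan2(v[1],v[0])))
```

```text
knob [0.6137 0.0832 0.0752] 0.0042
chk+y [0.5266 0.1845 0.106 ] 0.0052
chk-y [0.4929 0.1364 0.1064] 0.0036
reader [7.349e-01 4.000e-04 1.069e-01] 0.0055
tallcap [0.6835 0.0987 0.1436] 0.0032
shortcap [0.6283 0.0177 0.1102] 0.0039
guard [0.50970512 0.16043162 0.10618468] r 0.12949450712394733 ang -36.599856218238806 -35.401452620713926
cheek 0.058750752372488314 54.99072234642037
tallcap 0.0715776386464315 12.52542049016714
shortcap 0.06711118309086675 -77.38124006543394
```

The geometry agrees: radius 129 mm, and the vial caps at ±45° from the reader direction. The tall vial is on the anticlockwise side, so the table turns by -45°. Before moving I check the bystanders' clearance and where the plunger is predicted to be.

Run:
```python
import pickle
from h import *
d=pickle.load(open("d0.pkl","rb"));a,b=d["scene"],d["side"]
for n,p,q in[("bottlecap",(449,300),(242,155)),("spare",(486,308),(195,204)),("red",(277,322),(370,190))]:
    print(n,*tri(a,p,b,q))
```

```text
bottlecap [0.56645792 0.3487916  0.14206051] 0.006198851235335251
spare [0.4402538  0.33043977 0.0551718 ] 0.005303149049639163
red [0.80741528 0.17658764 0.07652309] 0.0067174107716738325
```

Call:
servo_tool --rows '[{"slide": [30,40,0],"turn": [0,0,5],"jaw": 0},{"slide": [60,80,0],"turn": [0,0,10],"jaw": 0},{"slide": [85,115,0],"turn": [0,0,15],"jaw": 0},{"slide": [110,150,0],"turn": [0,0,15],"jaw": 0},{"slide": [130,185,0],"turn": [0,0,15],"jaw": 0},{"slide": [150,220,0],"turn": [0,0,15],"jaw": 0},{"slide": [170,255,0],"turn": [0,0,15],"jaw": 0},{"slide": [190,290,0],"turn": [0,0,15],"jaw": 0},{"slide": [205,325,0],"turn": [0,0,15],"jaw": 0},{"slide": [215,360,0],"turn": [0,0,15],"jaw": 0},{"slide": [225,395,0],"turn": [0,0,15],"jaw": 0},{"slide": [235,430,0],"turn": [0,0,15],"jaw": 0}]'

```text
t: 1.1
tcp_pos: [0.4353, -0.1065, 0.231]
tool_rot: [-2.992, -0.956, 0.0]
wrist_force: [0.4, 0.3, -0.3]
finger_gap: 0.0002
grip_force: 0.0
```

Call:
servo_tool --rows '[{"slide": [11,40,0]},{"slide": [22,80,0]},{"slide": [33,118,0]},{"slide": [44,156,0]},{"slide": [55,194,0]},{"slide": [65,232,0]},{"slide": [75,266,0]},{"slide": [75,266,-35]},{"slide": [75,266,-70]},{"slide": [75,266,-70]},{"slide": [75,266,-70]}]'

```text
$.rows[0]: bad value
```

Run:
```python
from bench import bot, read_camera
import cv2, pickle
d={n:read_camera(n) for n in("wrist","scene","side")}
pickle.dump(d,open("d1.pkl","wb"))
cv2.imwrite("pics/w1.png",d["wrist"]["frame"][:,:,::-1])
s=bot.get_state();print(s["t"],s["tcp_pos"],s["joints"].round(2) if hasattr(s["joints"],"round") else s["joints"])
```

```text
1.25 [ 0.43532144 -0.10663821  0.23101466] [-0.38  0.12 -0.26  1.19 -0.    2.14]
```

View pics/w1.png

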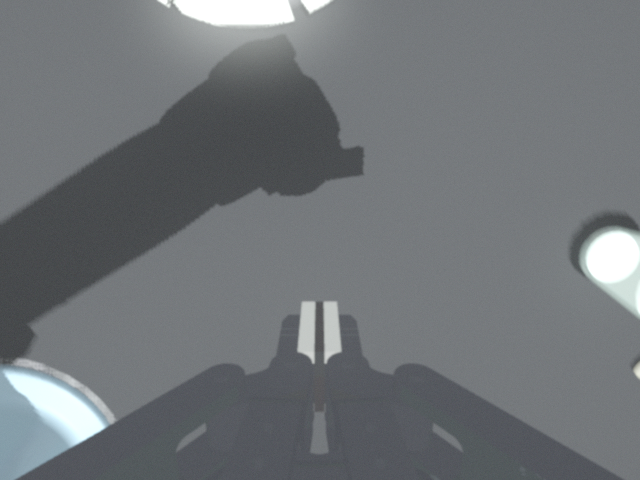

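The move was refused because each row needs every field. The picture shows the shut fingertips at (319,320) and the carousel's rim at (235,10). I'll repeat the move with all fields.

Call:
servo_tool --rows '[{"slide": [11,40,0],"turn": [0,0,0],"jaw": 0},{"slide": [22,80,0],"turn": [0,0,0],"jaw": 0},{"slide": [33,118,0],"turn": [0,0,0],"jaw": 0},{"slide": [44,156,0],"turn": [0,0,0],"jaw": 0},{"slide": [55,194,0],"turn": [0,0,0],"jaw": 0},{"slide": [65,232,0],"turn": [0,0,0],"jaw": 0},{"slide": [75,266,0],"turn": [0,0,0],"jaw": 0},{"slide": [75,266,-35],"turn": [0,0,0],"jaw": 0},{"slide": [75,266,-70],"turn": [0,0,0],"jaw": 0},{"slide": [75,266,-80],"turn": [0,0,0],"jaw": 0},{"slide": [75,266,-80],"turn": [0,0,0],"jaw": 0},{"slide": [75,266,-80],"turn": [0,0,0],"jaw": 0}]'

```text
t: 2.25
tcp_pos: [0.5101, 0.1557, 0.1515]
tool_rot: [2.994, 0.952, -0.003]
wrist_force: [0.8, -0.2, 0.7]
finger_gap: -0.0003
grip_force: 0.0
```

Run:
```python
from bench import bot, read_camera
import cv2, pickle,numpy as np
d={n:read_camera(n) for n in("wrist","scene","side")}
pickle.dump(d,open("d2.pkl","wb"))
A=cv2.resize(d["scene"]["frame"][190:310,320:460],(392,336),interpolation=3)
B=cv2.resize(d["side"]["frame"][150:270,180:320],(392,336),interpolation=3)
W=cv2.resize(d["wrist"]["frame"],(352,264))
W=np.pad(W,((0,0),(0,432),(0,0)))
cv2.imwrite("pics/w2.png",np.vstack([np.hstack([A,B]),W])[:,:,::-1])
s=bot.get_state();print(s["t"],s["tcp_pos"],s["joints"].round(2) if hasattr(s["joints"],"round") else s["joints"])
```

```text
2.4 [0.51205802 0.15652276 0.153565  ] [ 0.18  0.33 -0.19  1.04 -0.    2.7 ]
```

View pics/w2.png

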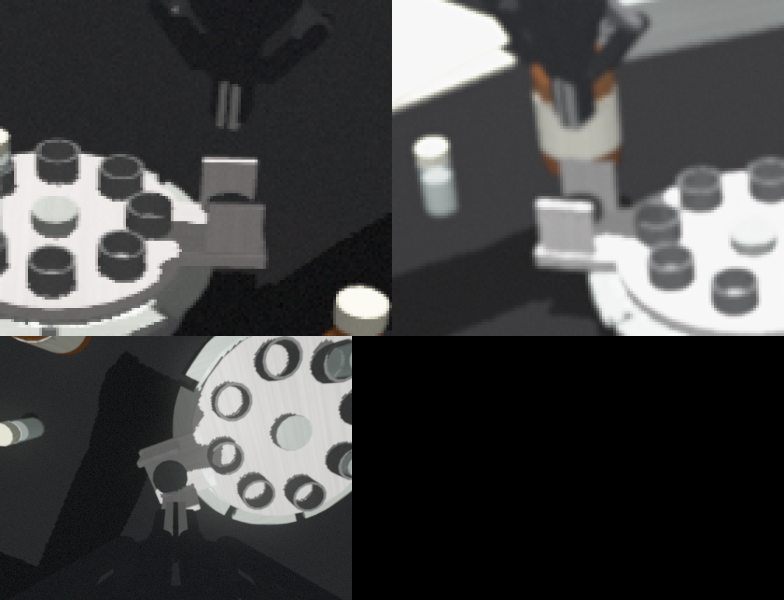

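The mosaic shows the shut fingers above the cheeks in all three views. In the wrist view the dark plunger cap is at mosaic (171,477), full picture (311,256). I'll segment it and cast a ray onto z = 84 mm.

Run:
```python
import pickle,cv2
from h import *
w=pickle.load(open("d2.pkl","rb"))["wrist"];g=cv2.cvtColor(w["frame"],cv2.COLOR_RGB2GRAY)
m=cv2.inRange(g,0,60)
k=m[215:300,265:355]
n,l,s,c=cv2.connectedComponentsWithStats(k)
for i in range(1,n):
    if s[i,4]>300: print(s[i],c[i]+[265,215],onz(w,c[i]+[265,215],.084))
print(onz(w,(311,256),.084), onz(w,(535,175),.075))
```

```text
[  14   12   59   58 2544] [306.22680818 255.18553459] [0.50887632 0.16428458 0.084     ]
[  0  30  23  55 647] [272.12982998 280.64142195] [0.48502549 0.17135385 0.084     ]
[0.51001514 0.16183946 0.084     ] [0.6160719  0.08742632 0.075     ]
```

Call:
servo_tool --rows '[{"slide": [0,4,-15],"turn": [0,0,0],"jaw": 0},{"slide": [0,4,-35],"turn": [0,0,0],"jaw": 0},{"slide": [0,4,-55],"turn": [0,0,0],"jaw": 0},{"slide": [0,4,-63],"turn": [0,0,0],"jaw": 0},{"slide": [0,4,-67],"turn": [0,0,0],"jaw": 0},{"slide": [0,4,-71],"turn": [0,0,0],"jaw": 0},{"slide": [0,4,-74],"turn": [0,0,0],"jaw": 0},{"slide": [0,4,-76],"turn": [0,0,0],"jaw": 0},{"slide": [0,4,-76],"turn": [0,0,0],"jaw": 0},{"slide": [0,4,-76],"turn": [0,0,0],"jaw": 0}]'

```text
t: 3.23
tcp_pos: [0.5109, 0.1614, 0.0767]
tool_rot: [-2.993, -0.955, -0.003]
wrist_force: [-3.0, 0.6, 6.3]
finger_gap: 0.0001
grip_force: 2.9
```

Call:
servo_tool --rows '[{"slide": [0,0,-2],"turn": [0,0,0],"jaw": 0},{"slide": [0,0,-3.5],"turn": [0,0,0],"jaw": 0},{"slide": [0,0,-3.5],"turn": [0,0,0],"jaw": 0},{"slide": [3,4,-3.5],"turn": [0,0,0],"jaw": 0},{"slide": [7,9,-3.5],"turn": [0,0,0],"jaw": 0},{"slide": [11,13,-3.5],"turn": [0,0,0],"jaw": 0},{"slide": [15,17,-3.5],"turn": [0,0,0],"jaw": 0},{"slide": [19,21,-3.5],"turn": [0,0,0],"jaw": 0},{"slide": [23,25,-3.5],"turn": [0,0,0],"jaw": 0},{"slide": [27,28,-3.5],"turn": [0,0,0],"jaw": 0},{"slide": [32,31,-3.5],"turn": [0,0,0],"jaw": 0},{"slide": [32,31,-3.5],"turn": [0,0,0],"jaw": 0}]'

```text
t: 4.23
tcp_pos: [0.5456, 0.1933, 0.0743]
tool_rot: [-2.993, -0.955, -0.01]
wrist_force: [0.5, 1.5, 6.9]
finger_gap: -0.0002
grip_force: 3.3
```

Run:
```python
from bench import bot, read_camera
import cv2, pickle,numpy as np
d={n:read_camera(n) for n in("scene","side")}
pickle.dump(d,open("d3.pkl","wb"))
A=cv2.resize(d["scene"]["frame"][190:330,240:440],(400,280),interpolation=3)
B=cv2.resize(d["side"]["frame"][150:290,220:420],(400,280),interpolation=3)
cv2.imwrite("pics/w3.png",np.hstack([A,B])[:,:,::-1])
s=bot.get_state();print(s["t"],s["tcp_pos"],s["wrist_force"])
```

```text
4.3333 [0.54541038 0.19310491 0.0743693 ] [0.12693382 0.96272682 6.30225331]
```

View pics/w3.png

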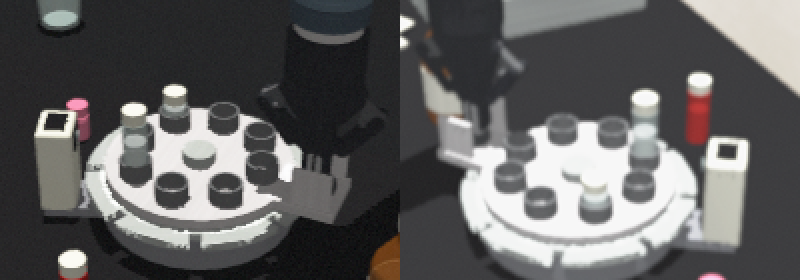

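The table has turned partway clockwise, and both vials are still standing in their sockets. Now I let the plunger up, with the fingertips still between the cheeks, and push on with the cheek until the tooth drops into the next notch.

Call:
servo_tool --rows '[{"slide": [0,0,8],"turn": [0,0,0],"jaw": 0},{"slide": [0,0,16],"turn": [0,0,0],"jaw": 0},{"slide": [5,3,16],"turn": [0,0,0],"jaw": 0},{"slide": [10,6,16],"turn": [0,0,0],"jaw": 0},{"slide": [15,9,16],"turn": [0,0,0],"jaw": 0},{"slide": [20,11,16],"turn": [0,0,0],"jaw": 0},{"slide": [25,13,16],"turn": [0,0,0],"jaw": 0},{"slide": [31,15,16],"turn": [0,0,0],"jaw": 0},{"slide": [36,17,16],"turn": [0,0,0],"jaw": 0},{"slide": [41,19,16],"turn": [0,0,0],"jaw": 0},{"slide": [41,19,16],"turn": [0,0,0],"jaw": 0}]'

```text
t: 5.25
tcp_pos: [0.5838, 0.2108, 0.0869]
tool_rot: [2.993, 0.954, -0.002]
wrist_force: [-1.8, -0.6, -0.0]
finger_gap: -0.0
grip_force: 0.6
```

Call:
servo_tool --rows '[{"slide": [3,0,0],"turn": [0,0,0],"jaw": 0},{"slide": [6,1,0],"turn": [0,0,0],"jaw": 0},{"slide": [9,1,0],"turn": [0,0,0],"jaw": 0},{"slide": [11,2,0],"turn": [0,0,0],"jaw": 0},{"slide": [11,2,0],"turn": [0,0,0],"jaw": 0}]'

```text
t: 5.67
tcp_pos: [0.5943, 0.2128, 0.0873]
tool_rot: [2.993, 0.954, -0.001]
wrist_force: [-2.0, -2.6, -1.2]
finger_gap: 0.0001
grip_force: 1.6
```

Call:
servo_tool --rows '[{"slide": [2,0,0],"turn": [0,0,0],"jaw": 0},{"slide": [4,0,0],"turn": [0,0,0],"jaw": 0},{"slide": [6,0,0],"turn": [0,0,0],"jaw": 0},{"slide": [6,0,0],"turn": [0,0,0],"jaw": 0}]'

```text
t: 6.0
tcp_pos: [0.6005, 0.2132, 0.0876]
tool_rot: [-2.992, -0.955, -0.0]
wrist_force: [-3.1, -0.7, -1.9]
finger_gap: -0.0002
grip_force: 1.7
```

Call:
servo_tool --rows '[{"slide": [1,0,0],"turn": [0,0,0],"jaw": 0},{"slide": [2,0,0],"turn": [0,0,0],"jaw": 0},{"slide": [2,0,0],"turn": [0,0,0],"jaw": 0}]'

```text
t: 6.25
tcp_pos: [0.603, 0.2134, 0.0881]
tool_rot: [-2.993, -0.955, -0.002]
wrist_force: [-1.8, -0.4, -0.5]
finger_gap: -0.0001
grip_force: 0.6
```

Run:
```python
from bench import bot, read_camera
import cv2, pickle,numpy as np
d={n:read_camera(n) for n in("scene","side")}
A=cv2.resize(d["scene"]["frame"][190:330,240:440],(400,280),interpolation=3)
B=cv2.resize(d["side"]["frame"][150:290,220:420],(400,280),interpolation=3)
cv2.imwrite("pics/w4.png",np.hstack([A,B])[:,:,::-1])
s=bot.get_state();print(s["t"],s["tcp_pos"],s["wrist_force"])
```

```text
6.35 [0.60391616 0.21359646 0.08873042] [-0.65597152 -0.30475535 -0.71780942]
```

View pics/w4.png

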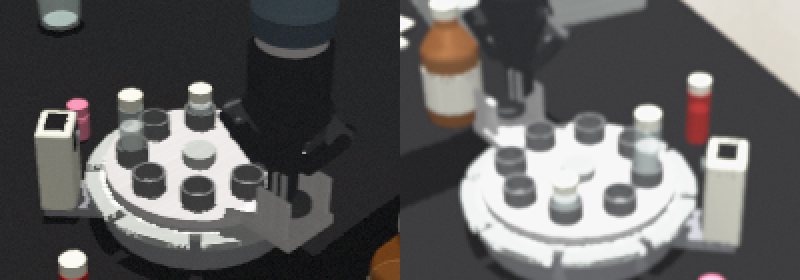

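Not there yet: the tall vial is almost at the reader line. I continue in small steps, watching for the side force to rise at the lock.

Call:
servo_tool --rows '[{"slide": [1,0,0],"turn": [0,0,0],"jaw": 0},{"slide": [2,0,0],"turn": [0,0,0],"jaw": 0},{"slide": [2,0,0],"turn": [0,0,0],"jaw": 0}]'

```text
t: 6.6
tcp_pos: [0.6056, 0.2134, 0.0886]
tool_rot: [2.993, 0.955, 0.004]
wrist_force: [-0.1, -0.2, -0.2]
finger_gap: 0.0001
grip_force: 0.0
```

Call:
servo_tool --rows '[{"slide": [1,0,0],"turn": [0,0,0],"jaw": 0},{"slide": [2,0,0],"turn": [0,0,0],"jaw": 0},{"slide": [2,0,0],"turn": [0,0,0],"jaw": 0}]'

```text
t: 6.85
tcp_pos: [0.6069, 0.213, 0.0881]
tool_rot: [2.993, 0.955, 0.002]
wrist_force: [0.3, 0.5, 0.0]
finger_gap: -0.0001
grip_force: 0.1
```

Call:
servo_tool --rows '[{"slide": [1,0,0],"turn": [0,0,0],"jaw": 0},{"slide": [2,0,0],"turn": [0,0,0],"jaw": 0},{"slide": [2,0,0],"turn": [0,0,0],"jaw": 0}]'

```text
t: 7.1
tcp_pos: [0.6075, 0.2129, 0.0877]
tool_rot: [-2.993, -0.955, 0.003]
wrist_force: [-4.1, 0.4, 3.0]
finger_gap: -0.0002
grip_force: 2.0
```

Call:
servo_tool --rows '[{"slide": [1,0,0],"turn": [0,0,0],"jaw": 0},{"slide": [2,0,0],"turn": [0,0,0],"jaw": 0},{"slide": [2,0,0],"turn": [0,0,0],"jaw": 0}]'

```text
t: 7.35
tcp_pos: [0.6078, 0.2128, 0.0876]
tool_rot: [-2.992, -0.955, 0.007]
wrist_force: [-8.4, -0.7, 5.9]
finger_gap: 0.0001
grip_force: 4.2
```

Call:
servo_tool --rows '[{"slide": [1,0,0],"turn": [0,0,0],"jaw": 0},{"slide": [1,0,0],"turn": [0,0,0],"jaw": 0},{"slide": [1,0,0],"turn": [0,0,0],"jaw": 0}]'

```text
t: 7.6
tcp_pos: [0.6079, 0.2127, 0.0874]
tool_rot: [-2.992, -0.955, 0.01]
wrist_force: [-11.3, -1.2, 7.1]
finger_gap: -0.0
grip_force: 5.1
```

Run:
```python
from bench import bot, read_camera
import cv2, pickle,numpy as np
d={n:read_camera(n) for n in("scene","side")}
pickle.dump(d,open("d5.pkl","wb"))
A=cv2.resize(d["scene"]["frame"][220:330,240:430],(570,330),interpolation=3)[:,:400]
A=cv2.resize(d["scene"]["frame"][200:320,250:420],(400,282),interpolation=3)
B=cv2.resize(d["side"]["frame"][170:290,240:410],(400,282),interpolation=3)
cv2.imwrite("pics/w5.png",np.hstack([A,B])[:,:,::-1])
s=bot.get_state();print(s["t"],s["tcp_pos"],s["wrist_force"])
```

```text
7.7 [0.60789333 0.21274282 0.08743657] [-9.5797171  -0.81786028  6.53136616]
```

View pics/w5.png

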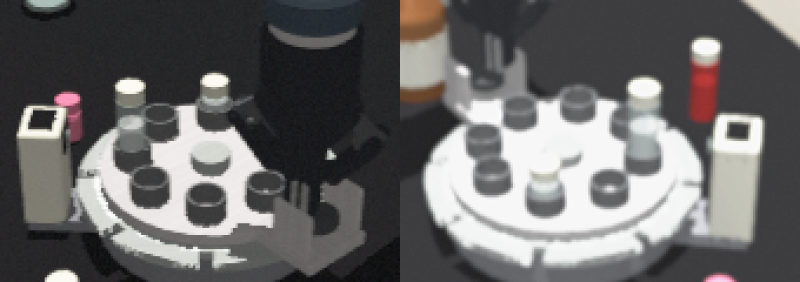

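The tip has stopped at x = 608 mm while the side force climbed to 11 N, so the notch holds. The tall vial (scene mosaic (130,125)) is in front of the reader. Now I ease off the cheek and go straight up.

Call:
servo_tool --rows '[{"slide": [-4,0,0],"turn": [0,0,0],"jaw": 0},{"slide": [-10,0,2],"turn": [0,0,0],"jaw": 0},{"slide": [-11,0,6],"turn": [0,0,0],"jaw": 0},{"slide": [-11,0,20],"turn": [0,0,0],"jaw": 0},{"slide": [-11,0,50],"turn": [0,0,0],"jaw": 0},{"slide": [-11,0,85],"turn": [0,0,0],"jaw": 0},{"slide": [-11,0,120],"turn": [0,0,0],"jaw": 0},{"slide": [-40,-30,140],"turn": [0,0,0],"jaw": 0},{"slide": [-65,-60,140],"turn": [0,0,0],"jaw": 0},{"slide": [-90,-90,140],"turn": [0,0,0],"jaw": 0},{"slide": [-115,-120,140],"turn": [0,0,0],"jaw": 0},{"slide": [-115,-120,140],"turn": [0,0,0],"jaw": 0}]'

```text
t: 8.7
tcp_pos: [0.4909, 0.0891, 0.2276]
tool_rot: [2.994, 0.948, -0.008]
wrist_force: [-0.2, 1.0, 0.1]
finger_gap: 0.0002
grip_force: 0.0
```

Run:
```python
from bench import bot, read_camera
import cv2, pickle,numpy as np
d={n:read_camera(n) for n in("scene","side")}
pickle.dump(d,open("d6.pkl","wb"))
A=cv2.resize(d["scene"]["frame"][200:320,250:420],(680,480),interpolation=3)[:,:]
B=cv2.resize(d["side"]["frame"][160:280,230:400],(680,480),interpolation=3)
M=np.vstack([cv2.resize(A,(425,300)),cv2.resize(B,(425,300))])
cv2.imwrite("pics/w6.png",M[:,:,::-1])
s=bot.get_state();print(s["t"],s["tcp_pos"],s["wrist_force"])
```

```text
8.8 [0.49596951 0.09206501 0.22853346] [ 0.94567533  0.39066081 -0.004914  ]
```

View pics/w6.png

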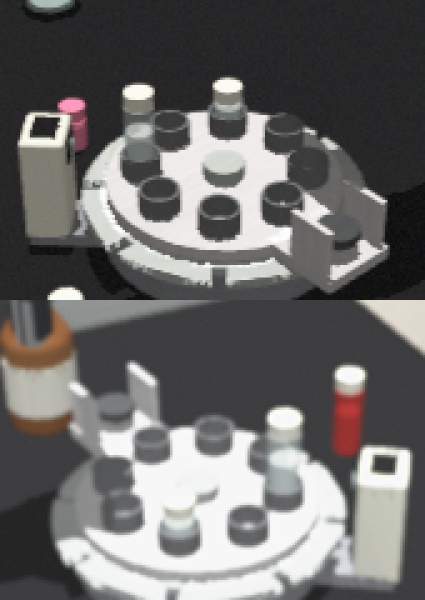

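The plunger's dark cap is clear between the cheeks (scene mosaic (340,230), side (115,403)). The tall vial stands at the reader. I'll check the numbers.

Run:
```python
import pickle
from h import *
d=pickle.load(open("d6.pkl","rb"));a,b=d["scene"],d["side"]
P=lambda x,y:(250+x/2.5-.3,200+y/2.5-.3); Q=lambda x,y:(230+x/2.5-.3,160+(y-300)/2.5-.3)
h=np.array([.615,.086])
for n,p,q in[("cap",(340,228),(115,402)),("tall",(139,91),(285,416)),("short",(228,86),(180,502)),("knob",(223,164),(198,484))]:
    v,e=tri(a,P(*p),b,Q(*q));w=v[:2]-h;print(n,v.round(4),e.round(4),np.hypot(*w).round(4),np.degrees(np.arctan2(w[1],w[0])).round(1))
```

```text
cap [0.5941 0.2165 0.0846] 0.0051 0.1322 99.1
tall [0.6717 0.0455 0.1433] 0.0047 0.0697 -35.5
short [0.5737 0.0266 0.1053] 0.0054 0.0723 -124.8
knob [0.6147 0.0847 0.0728] 0.0036 0.0013 -102.3
```

The cap is at 84.6 mm, so fully up (77 mm would mean rubbing under the plate). The tall vial is at -35.5°, on the reader line. The force stop at the notch shows the lock holding.

```bash
python3 -c "
from bench import job
print(job.hand_in())"
```

```text
the job is handed in; nothing more can be done
None
```

The job is handed in: the table is turned one notch clockwise and locked, the tall vial is in front of the reader, and the plunger is fully up; both vials are still in their sockets, and the arm came nowhere near the bottle, beaker or spare vial.

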